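# Slide the stop round the L-slot of the drilling fixture

## Robot

A 7-joint arm with a two-finger parallel gripper is mounted at the origin on a cart in front of the work surface, level with it; the furniture and walls round the work are solid. World frame = base frame: x ahead of the robot, y to its left, z up, the work surface at z = 0. Lengths are in m, angles in rad, forces in N, time in s.
With the tool pointing down it reaches from about 0.425 to 0.925 m from the base axis. Payload 6.8 kg.
Tool frame: the origin (TCP) lies midway between the tips of the shut fingers; the grasp point (between the pads) lies robot.pinch_z behind it (robot.pinch_z is the distance from the TCP to the grasp point, in m); z points along the fingers, y is the line along which they close (so a half turn about z gives the same grasp; the last joint's range is limited). The gripper opens to 88 mm and grips with 3 to 60 N. Pads are 20 mm wide; open, the fingers measure 115 mm over their backs; the gripper's body (75 mm by 178 mm) begins 61 mm behind the grasp point.
Start: joints at [1.13, 0.477, 0.022, 1.555, -0.011, 1.109, -0.083], TCP at [0.221, -0.638, 0.223] pointing down, gripper open.
Joint ranges: [-2.96, 2.96], [-0.34, 2.1], [-1.41, 1.46], [0.24, 2.44], [-1.37, 4.51], [0.17, 1.92], [-2.96, 2.96]. Speed limits (rad/s): [2.39, 2.39, 3.14, 3.14, 3.14, 3.14, 3.14].

## Interface

Orientations are given as a 3x3 rotation matrix whose columns are the frame's x, y, z axes.
In Python, from cell import robot gives the robot as it stands.
- The arm moves only by the tool step_arm, never from a script. Its arguments are lists of equal length, an entry for each row: "offset": the shift along the tool's x, y, z in mm, a list of three; "spin": the turn about the tool's z in rad. In form: {"offset": [[dx, dy, dz], ...], "spin": [spin, ...]}. A call has 1 to 12 rows; each row is the pose to reach, as a shift and turn from the pose commanded when the call began, along the tool's axes at that moment; what a row does not reach only later rows make up. A row lasts 1/8 s, in which the tool goes at most 62.5 mm and 10.7 degrees, less where a joint would pass 70% of its speed; a pose out of reach is approached as far as the arm can. A call with a gripper value outside its range is refused whole. "gripper" is the finger opening in mm, from 0 to 87.8, set as the call begins (left out, the last holds). The fingers move at their own pace and stop on an object; "grip_force" is the grip in N (left out, the last holds). Time passes only in rows, so rows that repeat a pose let the fingers close. It gives the time, the measured TCP pose, the force, the opening and the grip force at its end, in the units of the state.
- robot.observe(): the state, without advancing time (a new reading comes with each control period).
- robot.read_camera(name): name is "scene" or "top" or "wrist"; returns the picture (480x640x3 uint8, red, green, blue); there is no depth.
- robot.get_calibration(name): a dict with "fx", "fy", "cx", "cy" (pixels), "k1" (the pictures are not rectified: a ray, as slopes to the right and down, at radius r is drawn at 1 + k1 r^2 times it, then the intrinsics apply), "R" (3x3) and "t" (3): a world point X has camera coordinates R X + t; the wrist camera has in their place "T_tool_cam" (4x4, takes a point from camera to tool coordinates, whose origin is the TCP and whose axes are the flange's). Camera axes: x right, y down, z forward; pixel columns grow to the right and rows downward; lengths in m; the calibration is good to about 2 mm. A picture is of the moment at which its call begins: read the wrist's pose just before it. get_calibration takes no time and is no camera call.
- robot.close_job(): hands the job in; it is judged then, once.
Trained networks look in the newest picture that a camera, given by its name, has taken for a name from the list of things; names that differ only in an ending like _2 or _b are one class to them, and where a whole thing is asked for, a point or a joint stands for the part that bears it (a point fixed in the world has none). Each returns a list of dicts, best first, with "p" (0 to 1); they miss things now and then, are a little off and sometimes report something else, mostly with a low value. They report only what shows in the picture. A call takes as long as a camera call. They do not tell look-alikes from the thing itself.
- robot.silhouettes(camera, name): "region" (480x640 bool, what is visible of it) and "box" ([left, top, width, height] in pixels, round what is visible of it).
- robot.mark_of(camera, name): "location" ([column, row] in pixels: a listed point, or the origin of a listed thing).
The state is a dict: "clock": time; "joint_positions": joint angles; "qvel": joint speeds; "effort": joint torques, N m; "tool_pos": TCP position; "eef_rot": TCP orientation; "wrist_force": force on the tool from outside, world axes, zero at the start; "torque": the same for the moment, N m; "width": finger opening in m; "gripper_force": force on a finger pad.
Only numpy, scipy, OpenCV 4.12 (cv2) and the standard library are available. Lean on these libraries where they do the work, as an engineer would, in place of code of your own. Each camera call takes 0.05 s, during which the arm holds its last target. There are 200 camera calls.

## Task

Lock the bearing into the drilling fixture: with closed fingers, push the round stop with the red band along the long leg of the L-shaped slot to the corner, then round the corner and along the short leg until it is fully home at the green marks. Only push it from the side, with the outside of the fingers: do not grip, straddle, press on top of, tip or lift it. Leave the bearing, the blue tin and the bolt where they are.

Things in the scene. Friction and masses are not known exactly. Their poses are not given: they have to be found in the camera images.
- fixture_plate: Flat steel fixture plate on a dark base, fixed on the bench, 20 mm thick; place and yaw vary. Origin on its underside; in its frame it spans x -110..135, y -105..105 mm. L-shaped slot in its top, 20 mm wide, 14 mm deep: long leg along y at x -60 from y 60 to the corner at y -50 mm; short leg from there along +x at y -50 to x 10 mm, where green paint marks flank it.
- slot_start (a point): Start end of the slot's long leg, on its centre line, at the height of the plate's top: where the stop's axis is (within 2 mm) when pushed right back.
- slot_corner (a point): Corner of the slot, where the centre lines of both legs meet, at the height of the plate's top. The stop's pin meets the walls here with its axis within 2 mm of this point.
- slot_end (a point): End of the slot's short leg, on its centre line, at the height of the plate's top: where the stop's axis belongs when it is fully home against the end wall.
- stop_puck: Loose upright steel puck, 56 mm diameter, 26 mm tall, red band and top; a pin under it (16 mm diameter, 12 mm long) sits in the slot with 4 mm play, so it slides only along the slot. 0.36 to 0.56 kg, slides easily (1 to 3 N). Origin: centre of the puck's underside, on the plate's top; z up. It starts in the half of the long leg away from the corner.
- bearing: Loose ball bearing, 72 mm diameter, 18 mm tall, flat on the plate beyond the end of the short leg, against two fixed steel dowels (10 mm diameter, 16 mm tall) on its far side. The stop comes to rest 4 mm short of it. Origin: centre of its underside. Leave alone.
- tin: Loose blue tin, 61 mm diameter, 37 mm tall, on the bench near the start end of the slot. Origin: centre of its underside. Leave alone.
- bolt: Loose dark bolt, 69 mm long, 26 mm high at its head, lying on the plate away from the slot. Origin: centre of its underside. Leave alone.
There are look-alikes about, which are no part of the job. Leave any orange or pink look-alike of the stop_puck alone.

How it is judged:
On the way, in this order (a step that is already met when the one before it is completed fails the run):
1. the stop has been pushed along the long leg to the corner of the slot (axis within 9 mm of it) (horizontal distance between stop_puck and slot_corner below 0.009 m), for 0.05 s.
2. the stop is home at the end of the short leg (horizontal distance between stop_puck and slot_end below 0.005 m and z of stop_puck in the frame of fixture_plate between 0.017 and 0.023 m and angle between stop_puck's own z axis and vertical below 0.06 rad), for 0.2 s.
At the end, for the whole second after the job is handed in: The stop rests flat on the plate and still, its axis within 5 mm of the end of the short leg; bearing, tin and bolt are within 10 mm of where they stood (all of step 2 and linear speed of stop_puck below 0.01 m/s and not (distance of bearing from where it was at the start of the episode above 0.01 m) and not (distance of tin from where it was at the start of the episode above 0.01 m) and not (distance of bolt from where it was at the start of the episode above 0.01 m)); the robot touches nothing.
It fails at once if the stop is lifted more than 6 mm off the plate (z of stop_puck in the frame of fixture_plate above 0.026 m).
It fails at once if the stop is tipped by more than 0.25 rad (angle between stop_puck's own z axis and vertical above 0.25 rad).
It fails at once if the stop is gripped, straddled or pressed from above (touched by the fingers while the grasp point between them is within 22 mm of its axis) (horizontal distance between the grasp point and stop_puck below 0.022 m and contact force between the fingers and stop_puck above 0.5 N).
It fails at once if the bearing, the tin or the bolt is moved more than 10 mm (distance of any of bearing, tin, bolt from where it was at the start of the episode above 0.01 m).
It also fails if it takes over 48 s, if anything falls off the work surface, if the arm or the gripper's body presses on something with over 40 N, if the wrist force passes 120 N, or if a joint passes its speed limit or range.

## Working session

There is one attempt and no reset: what is moved stays moved. The work goes in short steps, Python scripts to look and compute and a tool call to move; the robot and the scene stay as the last step left them, time stands still between calls to the robot, and variables do not carry over. Pictures are saved under pics/ and viewed, at most 10 in all, crops included, and the job is handed in when it is done.

Besides the shell and the picture viewer there is one more tool, called after "Call:" as name(argument=value, ...) on one line, values as JSON. step_arm: Moves the arm, as the interface text tells. Its arguments: {"type":"object","properties":{"offset":{"type":"array"},"spin":{"type":"array"},"gripper":{"type":"number"},"grip_force":{"type":"number"}},"required":["offset","spin"]}

```bash
mkdir -p pics; cat > h.py <<'E'
import numpy as np, cv2
from cell import robot
def cal(n):
    c=robot.get_calibration(n)
    K=np.array([[c['fx'],0,c['cx']],[0,c['fy'],c['cy']],[0,0,1.]])
    if 'R' in c: R=np.array(c['R']);t=np.array(c['t'])
    else:
        s=robot.observe();T=np.eye(4);T[:3,:3]=s['eef_rot'];T[:3,3]=s['tool_pos']
        M=np.linalg.inv(T@np.array(c['T_tool_cam']));R=M[:3,:3];t=M[:3,3]
    return K,np.array([c['k1'],0,0,0.]),R,t
def ray(C,p):
    K,d,R,t=C
    u=cv2.undistortPoints(np.array([[p]],float),K,d)[0,0]
    return -R.T@t, R.T@np.array([u[0],u[1],1])
def onz(C,p,z):
    o,v=ray(C,p);return o+v*(z-o[2])/v[2]
def proj(C,X):
    K,d,R,t=C
    return cv2.projectPoints(np.array(X,float).reshape(-1,3),cv2.Rodrigues(R)[0],t,K,d)[0][:,0]
def tri(Cs,ps):
    A=np.zeros((3,3));b=np.zeros(3)
    for C,p in zip(Cs,ps):
        o,v=ray(C,p);v/=np.linalg.norm(v);P=np.eye(3)-np.outer(v,v);A+=P;b+=P@o
    return np.linalg.solve(A,b)
E
python3 - <<'E'
from h import *
np.set_printoptions(precision=4,suppress=True)
s=robot.observe();print(s['clock'],s['tool_pos'],s['eef_rot'],robot.pinch_z,s['width'])
Cs={n:cal(n) for n in('scene','top')}
for n in Cs:
    im=robot.read_camera(n);cv2.imwrite(f'pics/{n}0.png',im[:,:,::-1])
pts={}
for k in['slot_start','slot_corner','slot_end','stop_puck','bearing','tin','bolt','fixture_plate']:
    for n in Cs:
        r=robot.mark_of(n,k)
        for q in r[:3]: print(k,n,np.round(q['location'],1),round(q['p'],2),onz(Cs[n],q['location'],0.02 if k not in('tin','fixture_plate') else 0))
        if r: pts[k,n]=r[0]['location']
    if (k,'scene') in pts and (k,'top') in pts: print('  tri',tri([Cs['scene'],Cs['top']],[pts[k,'scene'],pts[k,'top']]))
E
```

```text
0.0 [ 0.2203 -0.6374  0.2217] [[ 0.9451  0.3267 -0.0007]
 [ 0.3267 -0.9451  0.0016]
 [-0.0002 -0.0018 -1.    ]] 0.0187 0.08746847060742709
slot_start scene [343.8 283.7] 0.64 [0.5108 0.0951 0.02  ]
slot_start top [298.9 287.2] 0.95 [0.5085 0.096  0.02  ]
  tri [0.5091 0.0963 0.0219]
slot_corner scene [388.7 253.4] 0.59 [ 0.4891 -0.0114  0.02  ]
slot_corner top [367.4 297.3] 0.85 [ 0.492  -0.0126  0.02  ]
slot_corner top [312.8 215.4] 0.17 [0.625 0.074 0.02 ]
  tri [ 0.4912 -0.0131  0.0178]
slot_end scene [356.6 235. ] 0.84 [ 0.5599 -0.0169  0.02  ]
slot_end scene [296.5 249. ] 0.31 [0.623  0.0784 0.02  ]
slot_end top [374.4 255.6] 0.73 [ 0.5587 -0.0248  0.02  ]
  tri [ 0.5618 -0.0245  0.0128]
stop_puck scene [319.7 346.4] 0.84 [0.469  0.2174 0.02  ]
stop_puck scene [427.8 207.8] 0.81 [ 0.4943 -0.1668  0.02  ]
stop_puck scene [358.8 273.3] 0.65 [0.5042 0.0605 0.02  ]
stop_puck top [226.5 310.8] 0.9 [0.4718 0.2097 0.02  ]
stop_puck top [466.4 302.2] 0.8 [ 0.4838 -0.1691  0.02  ]
stop_puck top [326.8 294. ] 0.7 [0.4975 0.0518 0.02  ]
  tri [0.4726 0.2116 0.0102]
bearing scene [328.9 215.9] 0.71 [ 0.631  -0.0295  0.02  ]
bearing top [374.2 215.8] 0.8 [ 0.624  -0.0256  0.02  ]
  tri [ 0.6247 -0.0241  0.0261]
tin scene [253.3 310.7] 0.66 [0.602  0.2155 0.    ]
tin top [228.8 231.4] 0.97 [0.6028 0.2129 0.    ]
  tri [ 0.6036  0.2136 -0.0032]
bolt scene [295.1 247.1] 0.62 [0.628  0.0762 0.02  ]
bolt top [315.8 216.2] 0.92 [0.6236 0.0692 0.02  ]
  tri [0.6279 0.0709 0.0149]
fixture_plate scene [337.7 257.3] 0.55 [0.5649 0.034  0.    ]
fixture_plate top [342.5 260.1] 0.57 [0.5543 0.0259 0.    ]
  tri [ 0.5607  0.0286 -0.0037]
```

View pics/top0.png

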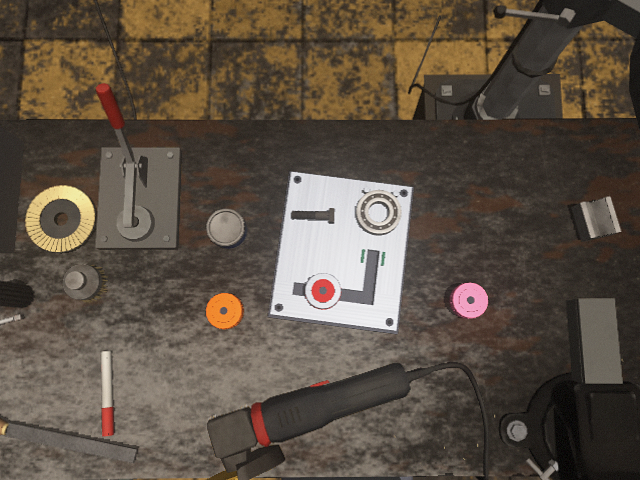

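View pics/scene0.png

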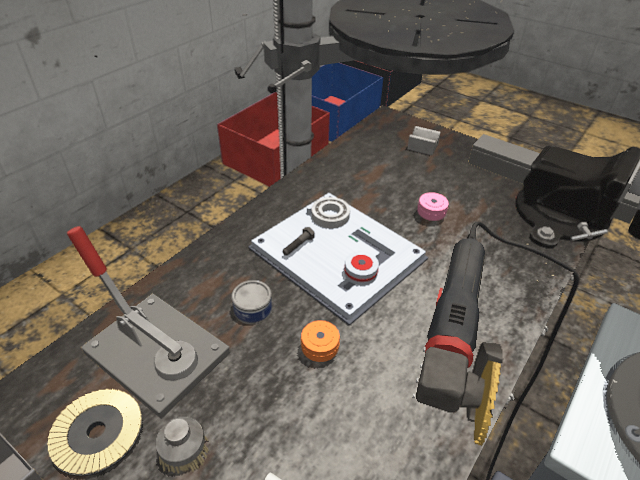

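The top view shows the plate with the red stop at (322,291). The slot start is at (298,288), the corner at (372,297) and the end at (375,252). Orange (224,310) and pink (470,300) are the look-alikes. The scene view agrees, with the stop at (361,264). Next I'll refine the plate pose and check the height of the vise on the way.

```bash
cat > m.py <<'E'
from h import *
from scipy.optimize import least_squares
np.set_printoptions(precision=4,suppress=True)
def red(im,near,r=30):
    hsv=cv2.cvtColor(im,cv2.COLOR_RGB2HSV);m=((hsv[...,0]<6)|(hsv[...,0]>174))&(hsv[...,1]>170)&(hsv[...,2]>90)
    yy,xx=np.mgrid[:480,:640];m&=np.hypot(xx-near[0],yy-near[1])<r
    return m
E
cat > slot.py <<'E'
from m import *
L=np.array([[-60,60],[-60,-50],[10,-50]])/1000
def w(p,q): 
    c,s=np.cos(p[2]),np.sin(p[2]);return np.c_[q@np.array([[c,-s],[s,c]]).T+p[:2],np.full(len(q),.02)]
Cs={n:cal(n) for n in('scene','top')}
obs={'scene':[[343.8,283.7],[388.7,253.4],[356.6,235]],'top':[[298.9,287.2],[367.4,297.3],[374.4,255.6]]}
for use in(['top'],['scene'],['top','scene']):
    r=least_squares(lambda p:np.concatenate([(proj(Cs[n],w(p,L))-obs[n]).ravel() for n in use]),[.55,.03,-.16],loss='soft_l1')
    print('marks',use,r.x,r.cost)
# plate outline at top height in top view
C=Cs['top'];im=cv2.imread('pics/top0.png')
hsv=cv2.cvtColor(im,cv2.COLOR_BGR2HSV);m=((hsv[...,2]>150)&(hsv[...,1]<70)).astype(np.uint8)
roi=np.zeros_like(m);roi[165:338,262:420]=1;m*=roi
cs=max(cv2.findContours(m,cv2.RETR_EXTERNAL,cv2.CHAIN_APPROX_NONE)[0],key=cv2.contourArea)
P=np.array([onz(C,q,.02)[:2] for q in cs[:,0]]).astype(np.float32)
(c,sz,a)=cv2.minAreaRect(P);print('rect',c,sz,a,cv2.boxPoints((c,sz,a)))
for n,near in(('top',(322,291)),('scene',(361,264))):
    mm=red(cv2.imread(f'pics/{n}0.png')[:,:,::-1],near,14);e=np.argwhere(mm)[:,::-1];print(n,len(e),e.mean(0),onz(Cs[n],e.mean(0),.046))
    obs[n]=e.mean(0)
print('puck top tri',tri([Cs['top'],Cs['scene']],[obs['top'],obs['scene']]))
# vise height: grey block corner + highest body guesses
print('block',tri([Cs['top'],Cs['scene']],[(615,299),(540,160)]))
E
python3 slot.py
```

```text
marks ['top'] [ 0.558   0.0266 -0.1665] 0.58976329006674
marks ['scene'] [ 0.5583  0.0295 -0.1585] 3.0072597431319243
marks ['top', 'scene'] [ 0.5583  0.027  -0.1683] 4.179481238317663
rect (0.5697038173675537, 0.026878327131271362) (0.20111483335494995, 0.23466399312019348) 82.2757339477539 [[ 0.4399 -0.057 ]
 [ 0.6725 -0.0885]
 [ 0.6995  0.1108]
 [ 0.467   0.1423]]
top 235 [322.1489 291.634 ] [0.4992 0.0589 0.046 ]
scene 194 [361.4794 262.0979] [0.5025 0.0584 0.046 ]
puck top tri [0.5003 0.0595 0.0478]
block [ 0.4277 -0.3962  0.0544]
```

Call:
step_arm(offset=[[0,0,-60],[50,-30,-80],[100,-60,-80],[150,-90,-80],[200,-120,-80],[250,-150,-80],[300,-180,-80],[340,-205,-80],[375,-227,-80],[390,-280,-80],[410,-335,-80],[430,-390,-80]], spin=[0,0,0.1,0.2,0.3,0.4,0.493,0.493,0.493,0.493,0.493,0.493], gripper=0)

```text
clock: 2.4
tool_pos: [0.4994, -0.1271, 0.3029]
eef_rot: [[0.987, -0.16, 0.001], [-0.16, -0.987, -0.0], [0.001, 0.0, -1.0]]
wrist_force: [0.5, 0.1, 0.4]
width: 0.0003
gripper_force: 0.0
```

Call:
step_arm(offset=[[-6,-50,0],[-12,-100,0],[-18,-150,20],[-24,-200,40],[-27,-238,60],[-27,-238,60],[-27,-238,60]], spin=[0,0,0,0,0,0,0])

```text
clock: 3.28
tool_pos: [0.5111, 0.1095, 0.2429]
eef_rot: [[0.987, -0.16, 0.0], [-0.16, -0.987, -0.001], [0.0, 0.0, -1.0]]
wrist_force: [0.8, -0.3, 0.2]
width: 0.0005
gripper_force: 0.0
```

```bash
cat > wr.py <<'E'
from m import *
import sys
s=robot.observe();C=cal('wrist');im=robot.read_camera('wrist');cv2.imwrite(f'pics/{sys.argv[1]}.png',im[:,:,::-1])
print(s['clock'],s['tool_pos'],s['wrist_force'])
for k in['slot_start','slot_corner','slot_end','stop_puck','bearing']:
    for q in robot.mark_of('wrist',k)[:3]: print(k,np.round(q['location'],1),round(q['p'],2),onz(C,q['location'],.02))
E
python3 wr.py w1
```

```text
3.275 [0.5111 0.1095 0.2429] [ 0.8299 -0.3167  0.15  ]
slot_start [458.2 209.1] 0.73 [ 0.4884 -0.0133  0.02  ]
slot_start [341.2 208. ] 0.66 [0.5064 0.0924 0.02  ]
slot_corner [458.  208.4] 0.79 [ 0.4891 -0.0132  0.02  ]
slot_corner [336.7 209.4] 0.7 [0.5057 0.0967 0.02  ]
slot_end [462.8 128.6] 0.87 [ 0.5594 -0.0235  0.02  ]
slot_end [466.4  43.7] 0.71 [ 0.6289 -0.0331  0.02  ]
stop_puck [224.9 264. ] 0.92 [0.471  0.2087 0.02  ]
stop_puck [620.4 183.6] 0.69 [ 0.4887 -0.1674  0.02  ]
stop_puck [378.1 206.6] 0.64 [0.5023 0.0591 0.02  ]
bearing [467.2  46.3] 0.63 [ 0.6267 -0.0336  0.02  ]
```

View pics/w1.png

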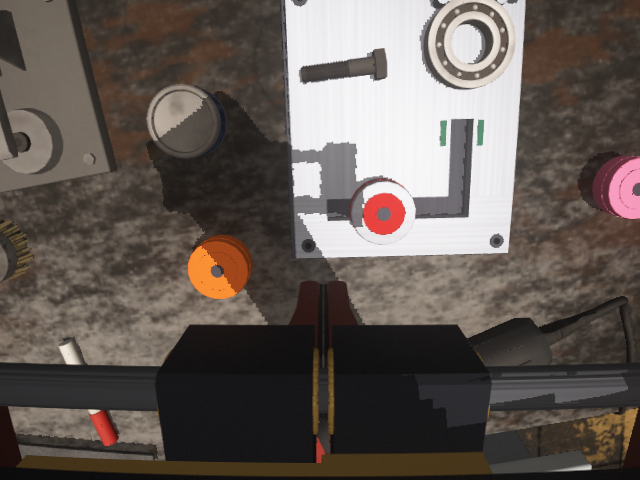

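The wrist view matches the estimates: stop at (383,213), corner (458,208), end (462,128). The closed fingertips are clear of the plate. I'll descend behind the stop.

Call:
step_arm(offset=[[0,0,60],[0,0,120],[0,0,170],[0,0,195],[0,0,210],[0,0,212],[0,0,212]], spin=[0,0,0,0,0,0,0])

```text
clock: 4.45
tool_pos: [0.5117, 0.1105, 0.0316]
eef_rot: [[0.987, -0.16, 0.002], [-0.16, -0.987, 0.0], [0.002, -0.001, -1.0]]
wrist_force: [0.0, -1.1, 0.3]
width: 0.0006
gripper_force: 0.0
```

Call:
step_arm(offset=[[0,5,0],[0,11,0],[0,17,0],[0,23,0],[0,29,0],[0,35,0],[0,42,0],[0,49,0],[0,56,0],[0,63,0],[0,68,0],[0,70,0]], spin=[0,0,0,0,0,0,0,0,0,0,0,0])

```text
clock: 5.95
tool_pos: [0.4996, 0.0408, 0.0306]
eef_rot: [[0.987, -0.16, -0.0], [-0.16, -0.987, -0.0], [-0.0, 0.0, -1.0]]
wrist_force: [0.2, 2.0, 0.4]
width: 0.0004
gripper_force: 0.5
```

```bash
python3 - <<'E'
from m import *
s=robot.observe();print(s['clock'],s['tool_pos'],s['wrist_force'])
C=cal('top');im=robot.read_camera('top');cv2.imwrite('pics/t2.png',im[200:360,240:440,::-1].repeat(3,0).repeat(3,1))
for q in robot.mark_of('top','stop_puck')[:4]:print(q['location'],q['p'],onz(C,q['location'],.02))
C=cal('wrist');im=robot.read_camera('wrist')
for q in robot.mark_of('wrist','stop_puck')[:4]:print(q['location'],q['p'],onz(C,q['location'],.02))
E
```

```text
5.95 [0.4996 0.0408 0.0306] [0.244  2.0278 0.381 ]
[464.9, 299.1] 0.94 [ 0.4887 -0.1669  0.02  ]
[408.2, 297.8] 0.89 [0.4912 0.0038 0.02  ]
```

View pics/t2.png

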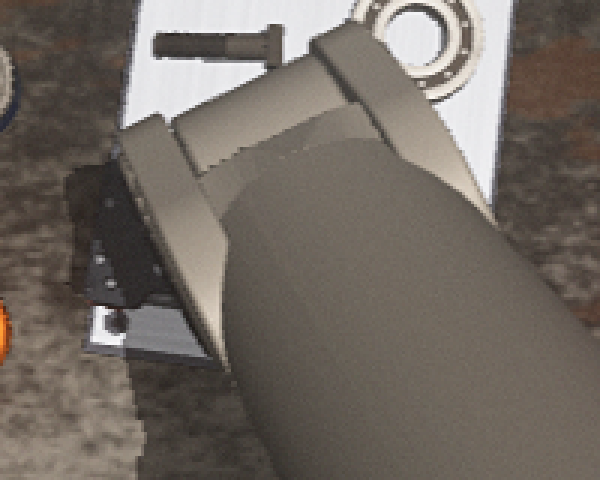

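The arm hides the stop in the top view. The wrist camera puts it about 16 mm short of the corner, with contact at 2 N. I'll continue slowly until the wall is felt.

Call:
step_arm(offset=[[0,4,0],[0,8,0],[0,11,0],[0,13,0],[0,15,0],[0,15,0]], spin=[0,0,0,0,0,0])

```text
clock: 6.9
tool_pos: [0.4972, 0.0261, 0.0306]
eef_rot: [[0.987, -0.16, -0.0], [-0.16, -0.987, -0.0], [-0.0, 0.0, -1.0]]
wrist_force: [0.7, 0.2, 0.1]
width: 0.0005
gripper_force: 0.0
```

```bash
python3 wr.py w3|grep -v bear
```

```text
6.9 [0.4972 0.0261 0.0306] [0.722  0.1583 0.0675]
slot_start [160.5 298.3] 0.61 [0.5057 0.0957 0.02  ]
slot_end [419.7 122.6] 0.58 [ 0.5611 -0.0235  0.02  ]
stop_puck [406.5 296.8] 0.6 [ 0.4894 -0.0102  0.02  ]
```

Call:
step_arm(offset=[[0,1,0],[0,2,0],[0,3,0],[0,3,0]], spin=[0,0,0,0])

```text
clock: 7.7
tool_pos: [0.4969, 0.0234, 0.0307]
eef_rot: [[0.987, -0.16, 0.0], [-0.16, -0.987, -0.0], [0.0, 0.0, -1.0]]
wrist_force: [0.6, 1.6, 0.2]
width: 0.0004
gripper_force: 0.3
```

Call:
step_arm(offset=[[0,1,0],[0,2,0],[0,3,0],[0,3,0]], spin=[0,0,0,0])

```text
clock: 8.2
tool_pos: [0.4968, 0.0221, 0.0309]
eef_rot: [[0.987, -0.158, 0.001], [-0.158, -0.987, 0.002], [0.001, -0.002, -1.0]]
wrist_force: [1.1, 5.6, -0.2]
width: 0.0003
gripper_force: 2.8
```

The stop is on the corner wall: force rose to 5.6 N and the motion stalled. I'll back off, lift over and come down on its −x side.

Call:
step_arm(offset=[[0,-5,0],[0,-15,0],[-5,-20,-30],[-20,-20,-60],[-52,-10,-60],[-52,20,-60],[-52,33,-60],[-52,33,-60]], spin=[0,0,0,0,0,0,0,0])

```text
clock: 9.2
tool_pos: [0.44, -0.0043, 0.0906]
eef_rot: [[0.987, -0.162, 0.0], [-0.162, -0.987, -0.0], [0.0, 0.0, -1.0]]
wrist_force: [-0.1, 0.6, 0.5]
width: 0.0005
gripper_force: 0.0
```

```bash
python3 wr.py w4; python3 - <<'E'
from m import *
C=cal('top');robot.read_camera('top')
for q in robot.mark_of('top','stop_puck')[:4]:print(q['location'],q['p'],onz(C,q['location'],.02))
E
```

```text
9.2 [ 0.44   -0.0043  0.0906] [-0.0542  0.6162  0.4756]
slot_start [120.8 168.7] 0.92 [0.5051 0.0959 0.02  ]
slot_end [319.6  19.8] 0.61 [ 0.5605 -0.0232  0.02  ]
stop_puck [606.1 124.3] 0.88 [ 0.4868 -0.1682  0.02  ]
stop_puck [325.1 164.4] 0.71 [ 0.4888 -0.0144  0.02  ]
[222.3, 311.0] 0.97 [0.4715 0.2163 0.02  ]
[464.2, 303.9] 0.9 [ 0.4811 -0.1655  0.02  ]
```

View pics/w4.png

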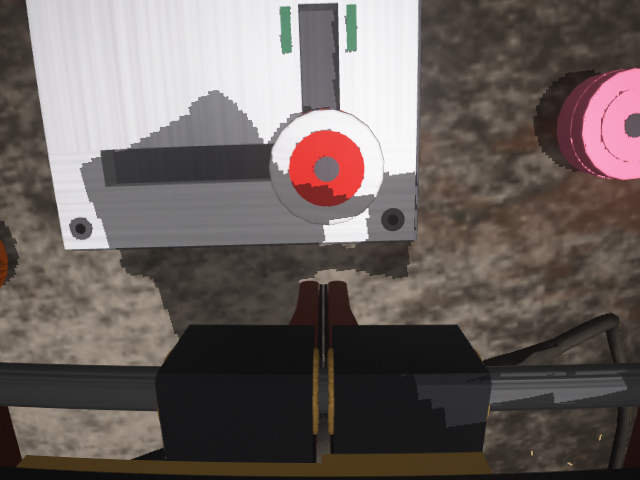

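The stop sits in the corner at (325,165), with the fingers behind it in line with the short leg. I'll descend and push.

Call:
step_arm(offset=[[0,0,30],[0,0,55],[0,0,60],[0,0,60],[5,0,60],[10,0,60],[15,0,60],[20,0,60],[25,0,60],[31,0,60],[37,0,60],[43,0,60]], spin=[0,0,0,0,0,0,0,0,0,0,0,0])

```text
clock: 11.1
tool_pos: [0.4826, -0.0107, 0.0306]
eef_rot: [[0.987, -0.16, -0.0], [-0.16, -0.987, -0.0], [-0.0, 0.0, -1.0]]
wrist_force: [-1.5, -0.4, 0.5]
width: 0.0005
gripper_force: 0.6
```

Call:
step_arm(offset=[[6,0,0],[12,0,0],[18,0,0],[23,0,0],[27,0,0],[29,0,0],[30,0,0],[30,0,0]], spin=[0,0,0,0,0,0,0,0])

```text
clock: 12.1
tool_pos: [0.5119, -0.0154, 0.0307]
eef_rot: [[0.987, -0.16, 0.0], [-0.16, -0.987, 0.0], [0.0, -0.0, -1.0]]
wrist_force: [-0.8, -0.1, -0.9]
width: 0.0005
gripper_force: 0.2
```

```bash
python3 wr.py w5
```

```text
12.1 [ 0.5119 -0.0154  0.0307] [-0.8416 -0.0871 -0.8937]
slot_start [ 82.3 341.9] 0.55 [0.505  0.0962 0.02  ]
slot_corner [320.5 334.8] 0.83 [ 0.4922 -0.0121  0.02  ]
stop_puck [324.4 209.3] 0.97 [ 0.5477 -0.0227  0.02  ]
bearing [ 84.8 341.4] 0.46 [0.5051 0.095  0.02  ]
```

Call:
step_arm(offset=[[3,0,0],[6,0,0],[8,0,0],[10,0,0],[11,0,0],[11,0,0]], spin=[0,0,0,0,0,0])

```text
clock: 13.15
tool_pos: [0.5229, -0.0172, 0.0307]
eef_rot: [[0.987, -0.16, 0.0], [-0.16, -0.987, 0.0], [0.0, -0.0, -1.0]]
wrist_force: [-0.4, 0.4, -1.2]
width: 0.0004
gripper_force: 0.2
```

Call:
step_arm(offset=[[1,0,0],[2,0,0],[2,0,0]], spin=[0,0,0])

```text
clock: 13.52
tool_pos: [0.5236, -0.0174, 0.0304]
eef_rot: [[0.987, -0.159, -0.002], [-0.159, -0.987, -0.0], [-0.002, 0.0, -1.0]]
wrist_force: [-3.9, 2.0, 1.7]
width: 0.0005
gripper_force: 2.4
```

One more nudge confirms the wall.

Call:
step_arm(offset=[[1,0,0],[2,0,0],[2,0,0],[2,0,0]], spin=[0,0,0,0])

```text
clock: 14.02
tool_pos: [0.5237, -0.0176, 0.03]
eef_rot: [[0.987, -0.159, -0.005], [-0.159, -0.987, -0.0], [-0.005, 0.001, -1.0]]
wrist_force: [-9.8, 1.4, 4.2]
width: 0.0002
gripper_force: 4.5
```

Wall confirmed: 9.8 N with no motion. I'll back away along −x, lift and look.

Call:
step_arm(offset=[[-4,0,0],[-15,0,0],[-30,0,0],[-45,0,-20],[-60,0,-70],[-60,0,-120],[-60,0,-150],[-60,0,-150],[-60,0,-150]], spin=[0,0,0,0,0,0,0,0,0])

```text
clock: 15.15
tool_pos: [0.4664, -0.0083, 0.1799]
eef_rot: [[0.987, -0.159, -0.001], [-0.159, -0.987, -0.0], [-0.001, 0.001, -1.0]]
wrist_force: [-0.5, 0.4, 0.1]
width: 0.0005
gripper_force: 0.0
```

```bash
python3 wr.py w6
```

```text
15.15 [ 0.4664 -0.0083  0.1799] [-0.497   0.3643  0.0829]
slot_start [177.8 190.1] 0.84 [0.5069 0.0956 0.02  ]
slot_corner [322.  188.7] 0.89 [ 0.4903 -0.0125  0.02  ]
stop_puck [ 58.7 254.5] 0.69 [0.4728 0.2047 0.02  ]
stop_puck [321.2  90.2] 0.56 [ 0.5602 -0.0232  0.02  ]
stop_puck [255.1 110.3] 0.47 [0.5543 0.0261 0.02  ]
```

View pics/w6.png

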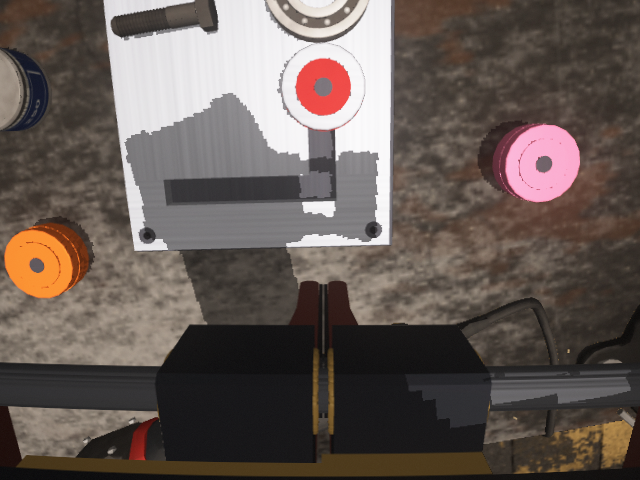

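The picture shows the stop at (322,88), 71 mm from the corner against a nominal 70, flat, with a small gap to the bearing. The bolt and tin are where they were, and the arm is clear.

```bash
python3 -c "
from cell import robot
print(robot.close_job())"
```

```text
the job is handed in; nothing more can be done
None
```

The stop is fully home against the end wall at the green marks and the job is handed in at about 15 s; the bearing, tin and bolt look undisturbed in the last picture, and no verdict was returned.

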